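# Open the tile chest, freeing its catch if it bites, and hold the lid up

## Robot

A 6-joint arm with a two-finger parallel gripper is mounted at the origin on the work surface. World frame = base frame: x ahead of the robot, y to its left, z up, the work surface at z = 0. Lengths are in m, angles in rad, forces in N, time in s.
With the tool pointing down it reaches from about 0.425 to 0.95 m from the base axis. Payload 3.5 kg.
Tool frame: the origin (TCP) lies on the centre line of the jaws, within the pads' length; the fingertips stand 14 mm ahead of it and the grasp point (between the pads) lies 5 mm behind it (ctrl.finger_overhang is the distance from the TCP to the fingertips, in m); z points along the fingers, y is the line along which they close (so a half turn about z gives the same grasp; the last joint's range is limited). The gripper opens to 85 mm and grips with 20 to 120 N. Pads are 22 mm wide; open, the fingers measure 114 mm over their backs; the gripper's body (76 mm by 85 mm) begins 54 mm behind the grasp point. The pads swing forward as they close: fully open they stand 13 mm farther back than shut.
Start: joints at [1.168, 0.286, 1.577, -0, 1.279, -0.15], TCP at [0.169, 0.654, 0.245] pointing down, gripper open.
Joint ranges: [-2.77, 2.77], [-0.9, 2.22], [0.21, 2.48], [-1.53, 4.67], [0.24, 2.81], [-2.84, 2.84]. Speed limits (rad/s): [2.79, 2.79, 3.14, 3.14, 3.14, 3.14].

## Interface

Orientations are given as a unit quaternion [x, y, z, w].
In Python, from plant import ctrl gives the robot as it stands.
- The arm moves only by the tool send_rows, never from a script. Its argument "moves" is text: rows parted by semicolons, each of 7 numbers parted by spaces: the turn, a rotation vector about the tool's x, y, z in units of 360 degrees (1.0 is 360 degrees), then the shift along the tool's x, y, z in units of 20 cm (1.0 is 20 cm), then the gripper's target within -1 to 1 (fully open at 1, half-way at 0, shut at -1). A call has 1 to 12 rows; each row is the pose to reach, as a shift and turn from the pose commanded when the call began, along the tool's axes at that moment, turning the shorter way round; what a row does not reach only later rows make up. A row lasts 1/8 s, in which the tool goes at most 62.5 mm and 10.7 degrees, less where a joint would pass 70% of its speed; a pose out of reach is approached as far as the arm can. A call with a number of a shift or a turn outside -1 to 1 is refused whole. A call with a gripper value outside its range is refused whole. The fingers move at their own pace and stop on an object; "newtons" is the grip in N (left out, the last holds). Time passes only in rows, so rows that repeat a pose let the fingers close. It gives the time, the measured TCP pose, the force, the opening and the grip force at its end, in the units of the state.
- ctrl.get_state(): the state, without advancing time (a new reading comes with each control period).
- ctrl.read_camera(name): name is "side" or "top" or "wrist"; returns a dict with "image" (480x640x3 uint8, red, green, blue), "fovy" (degrees; the focal length in pixels is half the picture's height over the tangent of half this angle, whatever the lens; pixels are square), "cx", "cy" (the principal point, pixels), "extrinsics" (4x4, takes a point from camera to world coordinates). Camera axes: x right, y up, looking along -z (the intrinsics and any distortion apply to the point x, -y, -z); pixel columns grow to the right and rows downward; lengths in m; the calibration is good to about 2 mm. The wrist camera is an equidistant fisheye: a pixel r from the principal point sees the ray r / f radians off the axis. A picture is of the moment at which its call begins. There is no depth.
- ctrl.sign_off(): hands the job in; it is judged then, once.
The state is a dict: "time": time; "qpos": joint angles; "dq": joint speeds; "joint_efforts": joint torques, N m; "eef_pos": TCP position; "tcp_rot": TCP orientation; "contact_force": force on the tool from outside, world axes, zero at the start; "wrist_torque": the same for the moment, N m; "opening": opening from 0.0 (shut) to 1.0 (fully open); "finger_force": force on a finger pad.
Only numpy, scipy, OpenCV 4.12 (cv2) and the standard library are available. Lean on these libraries where they do the work, as an engineer would, in place of code of your own. Each camera call takes 0.05 s, during which the arm holds its last target. There are 200 camera calls.

## Task

Somebody wants to reach into the plywood tile chest, so open its lid for them. Before touching the sliding catch on the chest's front, tug the lid up a little by its bar handle and keep the pull for a moment to learn whether it is caught; if it is, let the lid down, slide the catch to the left as seen from the robot until it lets go, and take the handle again. Raise the lid about half way, to around 45 degrees, and finish holding it there with the gripper (it falls shut if let go), leaving the other things on the table undisturbed.

Things in the scene. Friction and masses are not known exactly. Their poses are not given: they have to be found in the camera images.
- chest: Low plywood chest fixed to the table, 220 (x) by 300 (y) by 100 mm high without lid; with the shut lid 112 mm. Origin: centre of its underside, on the table. x axis: from the front wall (robot's side, with the catch) to the back (hinge side); y: to the left along the front; z up. Its yaw is up to 0.45 rad either way.
- lid (a joint): Angle of the chest's plywood lid (12 mm thick, 0.5 to 0.75 kg): 0 shut, grows as the front edge rises, at most 1.3 rad. It falls shut by itself. If the hidden keeper inside is caught by the catch's tongue, it rises only about 0.04 rad (7 mm at the handle) and stops hard; else it lifts freely for 3 to 6 N at the handle. The keeper is loose: nothing seen from outside tells which.
- handle (a point): Middle of the round steel bar on the lid: 12 mm thick, 100 mm long along the chest's y, centre line 42 mm above the lid's top and 30 mm behind its front edge, on two posts 45 mm either side. Take it from above, fingers closing along the chest's x; it turns between them as the lid rises. It moves with the lid, 190 mm ahead of the hinge line and 54 mm above it when shut.
- lid_hinge (a point): Middle of the hinge line, at the top of the chest's back wall, 100 mm above the table; the line runs along the chest's y axis.
- catch (a joint): Travel of the sliding catch along the chest's front, in m: 0 at its right end, growing to the left (chest +y), at most 0.035. It starts within 4 mm of 0, takes about 3 N to slide and stays where it is left. At 0.025 or more it always clears the keeper.
- catch_top (a point): Centre of the top of the catch's upright steel post: 12 (x) by 14 (y) mm, its axis 38 mm in front of the front wall, 75 mm left of the chest's middle at travel 0, its top 123 mm above the table. The upper 50 mm stand free, above a 10 mm thick arm leading into a slot in the wall. Pinch it from above, fingers closing along the chest's y, or push it.
- bottle_a: Green glaze bottle, 56 mm across, 140 mm tall, bystander, standing beside the chest. Origin: centre of its underside. Leave it alone.
- bottle_b: Second glaze bottle like bottle_a, bystander. Origin: centre of its underside.
- cup: Paper cup, 72 mm across the rim, 85 mm tall, bystander. Origin: centre of its underside.
- jar: Clear jar with a red cap, 68 mm across, 65 mm tall, bystander. Origin: centre of its underside.
- slab: Grey clay slab, 120 by 120 by 11 mm, lying in front of the chest, bystander. Origin: centre of its underside.
- tile: White test tile, 70 by 70 by 8 mm, lying in front of the chest, bystander. Origin: centre of its underside.
- brush: Glaze brush lying in front of the chest, bystander. Origin: below its middle, on the table.

How it is judged:
On the way, in this order (a step that is already met when the one before it is completed fails the run):
1. the lid is tugged up with the catch not yet moved (value of joint lid above 0.015 rad and distance of catch_top from where it was at the start of the episode below 0.004 m and contact force between the fingers and lid above 0.5 N), for 0.1 s.
2. the lid is raised about half way by the gripper (value of joint lid between 0.6 and 1.05 rad and contact force between the fingers and lid above 0.5 N), for 0.2 s.
At the end, for the whole second after the job is handed in: The lid stands still between 0.6 and 1.05 rad (34 to 60 degrees) open, carried by the gripper's fingers (more than 0.5 N between them and the lid), and no bystander is more than 30 mm from where it was, or tipped over (0.5 rad) (all of step 2 and velocity of joint lid between -0.1 and 0.1 rad/s and not (distance of bottle_a from where it was at the start of the episode above 0.03 m) and not (distance of bottle_b from where it was at the start of the episode above 0.03 m) and not (distance of cup from where it was at the start of the episode above 0.03 m) and not (distance of jar from where it was at the start of the episode above 0.03 m) and not (distance of slab from where it was at the start of the episode above 0.03 m) and not (distance of tile from where it was at the start of the episode above 0.03 m) and not (distance of brush from where it was at the start of the episode above 0.03 m) and not (angle between bottle_a's own z axis and vertical above 0.5 rad) and not (angle between bottle_b's own z axis and vertical above 0.5 rad) and not (angle between cup's own z axis and vertical above 0.5 rad) and not (angle between jar's own z axis and vertical above 0.5 rad)); the arm keeps its last pose, push and grip.
It fails at once if a bystander is moved more than 30 mm or knocked over (distance of any of bottle_a, bottle_b, cup, jar, slab, tile, brush from where it was at the start of the episode above 0.03 m or angle between any of bottle_a, bottle_b, cup, jar's own z axis and vertical above 0.5 rad).
It also fails if it takes over 56 s, if anything falls off the work surface, if the arm or the gripper's body presses on something with over 40 N, if the wrist force passes 120 N, or if a joint passes its speed limit or range.

## Working session

There is one attempt and no reset: what is moved stays moved. The work goes in short steps, Python scripts to look and compute and a tool call to move; the robot and the scene stay as the last step left them, time stands still between calls to the robot, and variables do not carry over. Pictures are saved under pics/ and viewed, at most 10 in all, crops included, and the job is handed in when it is done.

Besides the shell and the picture viewer there is one more tool, called after "Call:" as name(argument=value, ...) on one line, values as JSON. send_rows: Moves the arm, as the interface text tells. Its arguments: {"type":"object","properties":{"moves":{"type":"string"},"newtons":{"type":"number"}},"required":["moves"]}

```bash
mkdir -p pics; python3 - <<'E'
from plant import ctrl
import cv2,numpy as np,pickle
d={}
for n in("side","top"):
    c=ctrl.read_camera(n);d[n]=c
    cv2.imwrite(f"pics/{n}0.png",c["image"][:,:,::-1]);print(n,c["fovy"],c["cx"],c["cy"],np.round(c["extrinsics"],3).tolist(),[k for k in c])
pickle.dump(d,open("c0.pkl","wb"))
s=ctrl.get_state();print(s)
E
```

```text
side 50.27586314723845 324.80295201117616 240.14766758439643 [[0.864, 0.368, -0.343, 0.218], [-0.503, 0.648, -0.572, -0.559], [0.012, 0.667, 0.745, 0.918], [0.0, 0.0, 0.0, 1.0]] ['image', 'fovy', 'cx', 'cy', 'extrinsics']
top 55.726553259534676 321.79060025797884 230.17668485149449 [[0.028, 0.986, -0.165, 0.417], [-0.999, 0.023, -0.031, 0.033], [-0.027, 0.165, 0.986, 0.97], [0.0, 0.0, 0.0, 1.0]] ['image', 'fovy', 'cx', 'cy', 'extrinsics']
{'time': 0.1, 'qpos': array([ 1.16797422e+00,  2.87118495e-01,  1.57804211e+00,  1.90264475e-05,
        1.27860344e+00, -1.49982651e-01]), 'dq': array([-4.96872314e-04, -1.47942161e-03, -3.42243932e-03, -4.46215931e-05,
       -2.11412967e-04, -1.09130631e-03]), 'joint_efforts': array([ 2.08421084e-04, -4.07293153e+01, -2.93700331e+01, -1.33685694e-04,
        3.33958531e-03,  6.18833997e-07]), 'eef_pos': array([0.16858444, 0.6530215 , 0.24405162]), 'tcp_rot': array([ 1.26085911e-01,  9.92018732e-01, -1.04200261e-03, -3.05044160e-04]), 'contact_force': array([-0.29615324,  0.51396718,  0.55764767]), 'wrist_torque': array([-0.00350513,  0.01547934, -0.04592431]), 'finger_force': 0.0, 'opening': 0.9968274764041727}
```

View pics/top0.png

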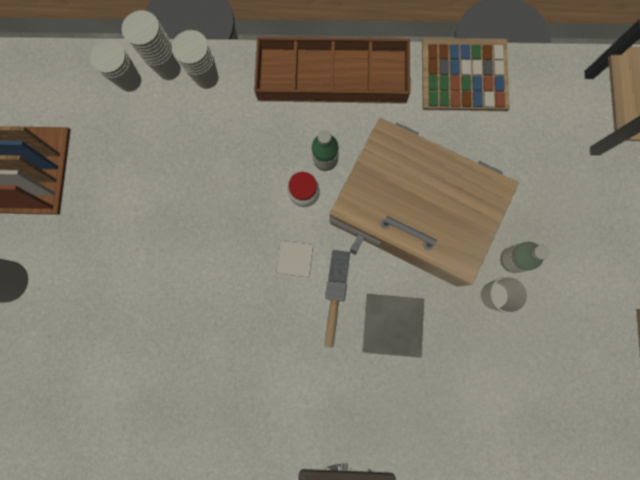

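View pics/side0.png

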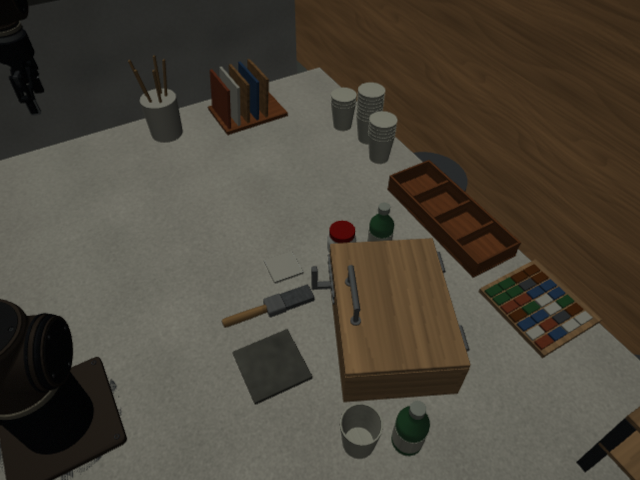

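The top view shows the lid with corners near (383,120), (517,183), (464,284) and (331,207). The handle bar runs from (387,222) to (432,243), and the catch post top is near (357,240). In the side view the handle runs from (351,268) to (356,320), and the catch post is near (316,270).

```bash
cat > h.py <<'E'
import numpy as np
def ray(c,u,v):
    f=240/np.tan(np.radians(c["fovy"]/2));E=np.array(c["extrinsics"])
    d=E[:3,:3]@np.array([(u-c["cx"])/f,-(v-c["cy"])/f,-1]);return E[:3,3],d
def onz(c,u,v,z):
    o,d=ray(c,u,v);return o+d*(z-o[2])/d[2]
def proj(c,p):
    f=240/np.tan(np.radians(c["fovy"]/2));E=np.array(c["extrinsics"])
    q=E[:3,:3].T@(np.array(p)-E[:3,3]);return np.array([c["cx"]-f*q[0]/q[2],c["cy"]+f*q[1]/q[2]])
def chest(org,yaw,p):
    c,s=np.cos(yaw),np.sin(yaw);return np.array([org[0]+c*p[0]-s*p[1],org[1]+s*p[0]+c*p[1],p[2]])
E
python3 - <<'E'
import pickle,numpy as np,cv2
from h import *
d=pickle.load(open("c0.pkl","rb"));T=d["top"];S=d["side"]
im=T["image"];hsv=cv2.cvtColor(im,cv2.COLOR_RGB2HSV)
m=((hsv[:,:,1]>70)&(hsv[:,:,0]<25)).astype(np.uint8);m[:112]=0;m[:,:325]=0;m[:,540:]=0;m[290:]=0
m=cv2.morphologyEx(m,cv2.MORPH_OPEN,np.ones((3,3)))
cs=max(cv2.findContours(m,0,2)[0],key=cv2.contourArea)
print("poly",cv2.approxPolyDP(cv2.convexHull(cs),5,True)[:,0].tolist())
B,C,D,A=[onz(T,*q,.112) for q in[(383,120),(517,183),(470,277),(331,205)]]
print("lid",B,C,D,A,"sizes",np.linalg.norm(B-C),np.linalg.norm(C-D),np.linalg.norm(A-B))
for a,b in[((384,220),(434,244))]:
    p,q=onz(T,*a,.154),onz(T,*b,.154);print("handle top",p,q,(p+q)/2,np.linalg.norm(p-q),np.arctan2(*( (p-q)[[1,0]]))-np.pi/2)
p,q=onz(S,350,266,.154),onz(S,356,322,.154);print("handle side",p,q,(p+q)/2,np.linalg.norm(p-q),np.arctan2(*( (p-q)[[1,0]]))-np.pi/2)
print("catch top",onz(T,357,240,.123),"side",onz(S,315,269,.123))
# enlarged crops
a=cv2.resize(im[195:295,320:480],None,fx=4,fy=4,interpolation=cv2.INTER_CUBIC)
b=cv2.resize(S["image"][235:335,290:420],None,fx=4,fy=4,interpolation=cv2.INTER_CUBIC)
o=np.zeros((800,640,3),np.uint8);o[:400]=a;o[400:,:520]=b
o=cv2.convertScaleAbs(o,alpha=1.5)
cv2.imwrite("pics/crop.png",cv2.resize(o[:,:,::-1],(480,600)))
E
```

```text
poly [[379, 119], [517, 182], [471, 283], [401, 258], [330, 215]]
lid [ 0.78581058 -0.05564537  0.112     ] [ 0.66168264 -0.31389141  0.112     ] [ 0.47845193 -0.21942277  0.112     ] [0.61036656 0.04356611 0.112     ] sizes 0.28652881199801117 0.20614999317150937 0.20155277288479498
handle top [ 0.57505635 -0.05423855  0.154     ] [ 0.53309273 -0.14425789  0.154     ] [ 0.55407454 -0.09924822  0.154     ] 0.09931981778073773 -0.43621283108399656
handle side [ 0.57840631 -0.055197    0.154     ] [ 0.52052296 -0.16728285  0.154     ] [ 0.54946463 -0.11123993  0.154     ] 0.12614959029791306 -0.47669694190856027
catch top [ 0.54157819 -0.00713912  0.123     ] side [ 0.52857974 -0.00681716  0.123     ]
```

View pics/crop.png

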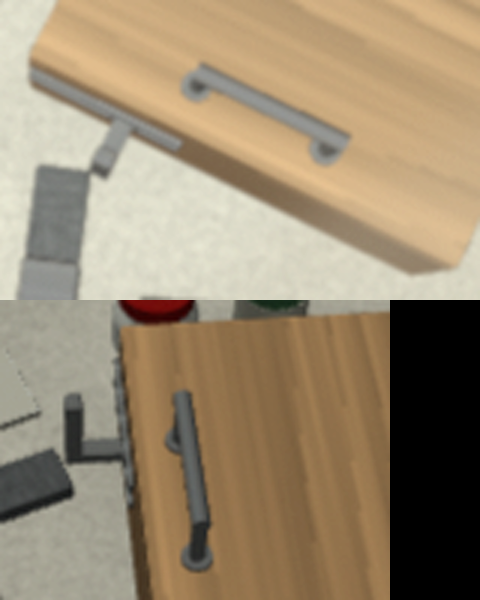

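The crop shows the bar ends clearly: top view (386.7,217.7) and (436.7,241), side view (350.7,266) and (357.5,308). The post top in the side view is at (314.3,267.3).

```bash
python3 - <<'E'
import pickle,numpy as np
from h import *
d=pickle.load(open("c0.pkl","rb"));T=d["top"];S=d["side"]
def tri(a,b):
    o1,d1=ray(T,*a);o2,d2=ray(S,*b)
    t=np.linalg.lstsq(np.c_[d1,-d2],o2-o1,rcond=None)[0];p,q=o1+d1*t[0],o2+d2*t[1];return (p+q)/2,np.linalg.norm(p-q)
print("tri",tri((386.7,218.2),(350.7,266.5)),tri((436.2,241),(357.5,308)))
for c,a,b in((T,(386.7,218.2),(436.2,241)),(S,(350.7,266.5),(357.5,308))):
    p,q=onz(c,*a,.154),onz(c,*b,.154);m=(p+q)/2;yaw=np.arctan2(*((p-q)[[1,0]]))-np.pi/2
    print(m,np.linalg.norm(p-q),yaw)
print("catch side",onz(S,314.3,267.3,.123))
for yaw in(-.43,-.45):
  m=np.array([.5575,-.0985]);o=m-chest((0,0),yaw,(-.08,0,0))[:2]
  cp=chest(o,yaw,(-.148,.075,.123));print(yaw,"org",o,"catch",cp,"px top",proj(T,cp),"side",proj(S,cp))
  for x,y in((-.11,.15),(.11,.15),(.11,-.15),(-.11,-.15)):
    p=chest(o,yaw,(x,y,.112));print(proj(T,p).round(),proj(S,p).round())
# bystander spots
for n,u,v,z in(("jar",303,187,.065),("bottle",325,140,.14),("tile",295,258,.008),("brush",338,270,.01),("slab",394,325,.011)):print(n,onz(T,u,v,z).round(3))
E
```

```text
tri (array([ 0.57779557, -0.0587539 ,  0.15676215]), np.float64(0.00035389918357740005)) (array([ 0.53718794, -0.14682171,  0.1593361 ]), np.float64(0.001404729087180484))
[ 0.5585817  -0.10369874  0.154     ] 0.09764692159487176 -0.4204910379949347
[ 0.55881821 -0.10033665  0.154     ] 0.09571679360635381 -0.433450133661726
catch side [ 0.52949547 -0.00236884  0.123     ]
-0.43 org [ 0.63021726 -0.13184966] catch [ 0.52695564 -0.00198035  0.123     ] px top [354.12790565 247.64345435] side [313.09101344 267.66118502]
[327. 214.] [328. 242.]
[376. 117.] [431. 235.]
[517. 180.] [471. 362.]
[472. 283.] [346. 372.]
-0.45 org [ 0.62953577 -0.13329724] catch [ 0.52889201 -0.00138881  0.123     ] px top [353.82921227 246.61241257] side [313.79377455 267.08303739]
[328. 212.] [330. 242.]
[378. 116.] [432. 237.]
[518. 182.] [470. 364.]
[471. 284.] [344. 372.]
jar [0.658 0.103 0.065]
bottle [0.731 0.058 0.14 ]
tile [0.517 0.119 0.008]
brush [0.493 0.027 0.01 ]
slab [ 0.383 -0.091  0.011]
```

```bash
cat >> h.py <<'E'
def togo(s,pos,yaw):
    "units for send_rows from measured pose to pos, tool down, tool y at world angle yaw"
    from scipy.spatial.transform import Rotation as R
    r=R.from_quat(s["tcp_rot"]);y=np.array([np.cos(yaw),np.sin(yaw),0]);z=np.array([0,0,-1.])
    t=R.from_matrix(np.c_[np.cross(y,z),y,z]);
    return (r.inv()*t).as_rotvec()/(2*np.pi),r.inv().apply(np.array(pos)-s["eef_pos"])/.2
E
python3 - <<'E'
from plant import ctrl
from h import *
print(togo(ctrl.get_state(),[.5585,-.1015,.245],-.435))
E
```

```text
(array([-2.96825806e-04,  2.59344330e-04,  2.78990754e-01]), array([-2.83134312e+00, -3.16495471e+00,  1.07509027e-03]))
```

Call:
send_rows(moves="0 0 0 -0.94 -1 0 1;0 0 0 -0.94 -1 0 1;0 0 0 -0.94 -1 0 1;0 0 0 -0.94 -1 0 1;0 0 0 -0.94 -1 0 1;0 0 0 -0.94 -1 0 1")

```text
time: 0.85
eef_pos: [0.3014, 0.4115, 0.245]
tcp_rot: [0.128, 0.992, -0.0, -0.0]
contact_force: [-0.1, -0.9, -0.4]
opening: 1.001
finger_force: 0.0
```

Call:
send_rows(moves="0 0 0 -0.94 -1 0 1;0 0 0 -0.94 -1 0 1;0 0 0 -0.94 -1 0 1;0 0 0 -0.94 -1 0 1;0 0 0 -0.94 -1 0 1;0 0 0 -0.94 -1 0 1")

```text
time: 1.6
eef_pos: [0.4334, 0.1718, 0.2451]
tcp_rot: [0.127, 0.992, 0.0, -0.0]
contact_force: [-0.5, -0.4, 0.5]
opening: 0.999
finger_force: 0.0
```

```bash
python3 - <<'E'
from plant import ctrl
from h import *
s=ctrl.get_state();print(s["time"],s["eef_pos"],togo(s,[.5585,-.1015,.245],-.435))
E
```

```text
1.6 [0.43338775 0.17184299 0.24512411] (array([-6.58293367e-05, -1.05923432e-04,  2.78632999e-01]), array([-9.50189249e-01, -1.16463616e+00, -2.50771792e-04]))
```

Call:
send_rows(moves="0 0 0.2787 -0.95 -1 0 1;0 0 0.2787 -0.95 -1 0 1;0 0 0.2787 -0.95 -1 0 1;0 0 0.2787 -0.95 -1 0 1;0 0 0.2787 -0.95 -1 0 1;0 0 0.2787 -0.95 -1 0 1;0 0 0.2787 -0.95 -1 0 1;0 0 0.2787 -0.95 -1 0 1;0 0 0.2787 -0.95 -1 0 1;0 0 0.2787 -0.95 -1 0 1;0 0 0.2787 -0.95 -1 0 1;0 0 0.2787 -0.95 -1 0 1")

```text
time: 3.1
eef_pos: [0.5669, -0.0677, 0.2451]
tcp_rot: [0.842, 0.54, -0.0, -0.0]
contact_force: [0.1, -0.3, -0.2]
opening: 0.997
finger_force: 0.0
```

```bash
python3 - <<'E'
from plant import ctrl
from h import *
import cv2
s=ctrl.get_state();print(s["time"],s["eef_pos"],togo(s,[.5585,-.1015,.149],-.435))
c=ctrl.read_camera("wrist");cv2.imwrite("pics/w1.png",c["image"][:,:,::-1])
E
```

```text
3.1 [ 0.5668864  -0.06769872  0.2451036 ] (array([-7.78097561e-05, -3.39091089e-05,  6.89995830e-04]), array([-0.17118263,  0.03268747,  0.48046544]))
```

View pics/w1.png

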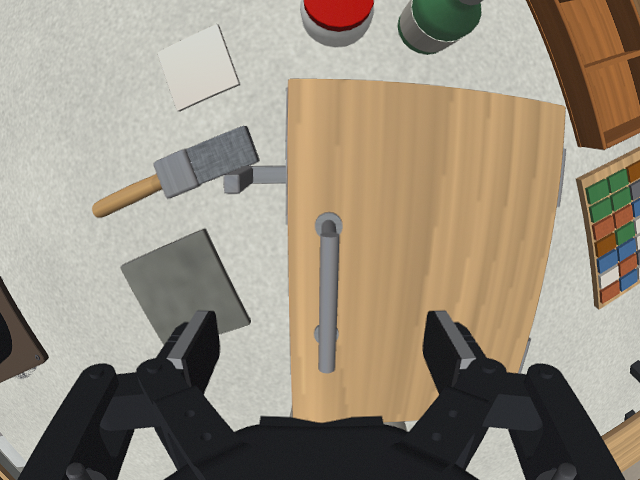

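The wrist view shows the bar nearly vertical, from (330,224) to (327,372), and the catch post top near (232,184). I'll cast rays from these pixels to check both positions.

```bash
cat >> h.py <<'E'
def fonz(c,u,v,z):
    f=240/np.tan(np.radians(c["fovy"]/2));E=np.array(c["extrinsics"])
    a=np.array([u-c["cx"],-(v-c["cy"])]);r=np.hypot(*a);t=r/f
    d=E[:3,:3]@np.array([*(a/r*np.sin(t)),-np.cos(t)]);o=E[:3,3];return o+d*(z-o[2])/d[2]
E
python3 - <<'E'
from plant import ctrl
from h import *
c=ctrl.read_camera("wrist")
p,q=fonz(c,330,226,.154),fonz(c,327.5,372,.154);print(p,q,(p+q)/2,np.linalg.norm(p-q),np.arctan2(*((p-q)[[1,0]]))-np.pi/2)
print("post",fonz(c,231,184,.123),fonz(c,231,184,.123))
for a in((289,79),(564,106)):print(fonz(c,*a,.112))
E
```

```text
[ 0.58061668 -0.05240795  0.154     ] [ 0.53435446 -0.15145202  0.154     ] [ 0.55748557 -0.10192998  0.154     ] 0.1093156898597222 -0.43697244126860624
post [ 0.52827482 -0.00388693  0.123     ] [ 0.52827482 -0.00388693  0.123     ]
[0.59501645 0.04512395 0.112     ]
[ 0.79095529 -0.04818665  0.112     ]
```

Call:
send_rows(moves="0 0 0.0007 -0.17 0.03 0 1;0 0 0.0007 -0.17 0.03 0 1;0 0 0.0007 -0.17 0.03 0.24 1;0 0 0.0007 -0.17 0.03 0.36 1;0 0 0.0007 -0.17 0.03 0.44 1;0 0 0.0007 -0.17 0.03 0.48 1;0 0 0.0007 -0.17 0.03 0.48 1", newtons=40)

```text
time: 4.08
eef_pos: [0.5582, -0.1022, 0.1495]
tcp_rot: [0.844, 0.537, 0.0, 0.0]
contact_force: [-0.2, 0.4, -0.4]
opening: 0.998
finger_force: 0.0
```

Call:
send_rows(moves="0 0 0 0 0 0 -1;0 0 0 0 0 0 -1;0 0 0 0 0 0 -1;0 0 0 0 0 0 -1;0 0 0 0 0 0 -1;0 0 0 0 0 0 -1;0 0 0 0 0 0 -1;0 0 0 0 0 0 -1;0 0 0 0 0 0 -1;0 0 0 0 0 0 -1")

```text
time: 5.32
eef_pos: [0.5564, -0.1016, 0.1497]
tcp_rot: [0.844, 0.537, -0.002, -0.002]
contact_force: [-4.9, 1.7, 4.6]
opening: 0.124
finger_force: 39.0
```

Call:
send_rows(moves="0 0 0 0 0 -0.01 -1;0 0 0 0 0 -0.02 -1;0 0 0 0 0 -0.025 -1;0 0 0 0 0 -0.025 -1;0 0 0 0 0 -0.025 -1")

```text
time: 5.95
eef_pos: [0.5574, -0.1021, 0.1539]
tcp_rot: [0.844, 0.537, -0.0, -0.001]
contact_force: [-1.6, 0.3, -4.5]
opening: 0.122
finger_force: 38.9
```

Call:
send_rows(moves="0 0 0 0 0 -0.01 -1;0 0 0 0 0 -0.02 -1;0 0 0 0 0 -0.03 -1;0 0 0 0 0 -0.03 -1;0 0 0 0 0 -0.03 -1")

```text
time: 6.58
eef_pos: [0.5583, -0.1026, 0.1575]
tcp_rot: [0.844, 0.537, 0.001, 0.001]
contact_force: [6.5, -2.5, -19.7]
opening: 0.122
finger_force: 39.2
```

The arm was commanded 11 mm up, but it stopped at about 7.8 mm with 20 N on it, so the lid is caught. I'll let it down, release the handle and rise.

Call:
send_rows(moves="0 0 0 0 0 0.02 -1;0 0 0 0 0 0.04 -1;0 0 0 0 0 0.055 -1;0 0 0 0 0 0.055 -1;0 0 0 0 0 0.055 0.6;0 0 0 0 0 0.055 0.6;0 0 0 0 0 0.055 0.6;0 0 0 0 0 0.055 0.6;0 0 0 0 0 -0.1 0.6;0 0 0 0 0 -0.25 0.6;0 0 0 0 0 -0.25 -1;0 0 0 0 0 -0.25 -1")

```text
time: 8.07
eef_pos: [0.5575, -0.1022, 0.2093]
tcp_rot: [0.844, 0.537, -0.0, -0.001]
contact_force: [-0.0, 0.5, -0.2]
opening: 0.386
finger_force: 0.0
```

```bash
python3 - <<'E'
from plant import ctrl
from h import *
s=ctrl.get_state();print(s["time"],s["eef_pos"],s["opening"])
yaw=-.435;o=np.array([.558,-.1015])-chest((0,0),yaw,(-.08,0,0))[:2];print(o)
for n,p in(("pre",(-.148,.044,.109)),("end",(-.148,.088,.109)),("handle",(-.08,0,.149))):print(n,chest(o,yaw,p),togo(s,chest(o,yaw,p),yaw))
E
```

```text
8.075 [ 0.55746131 -0.10217275  0.20933861] 0.3858074826192013
[ 0.6305496  -0.13521283]
pre [ 0.51487489 -0.03294181  0.109     ] (array([-2.03573742e-04,  1.86859813e-05, -3.95574113e-04]), array([ 0.22340207, -0.33888917,  0.50210031]))
end [0.53341695 0.00696047 0.109     ] (array([-2.03573742e-04,  1.86859813e-05, -3.95574113e-04]), array([ 0.44340138, -0.33943599,  0.50207483]))
handle [ 0.558  -0.1015  0.149 ] (array([-2.03573742e-04,  1.86859813e-05, -3.95574113e-04]), array([0.00422398, 0.00140053, 0.30169102]))
```

Call:
send_rows(moves="0 0 0 0.22 -0.34 0 -1;0 0 0 0.22 -0.34 0 -1;0 0 0 0.22 -0.34 0.2 -1;0 0 0 0.22 -0.34 0.4 -1;0 0 0 0.22 -0.34 0.5 -1;0 0 0 0.22 -0.34 0.5 -1")

```text
time: 8.82
eef_pos: [0.5129, -0.0333, 0.1074]
tcp_rot: [0.844, 0.537, -0.002, -0.002]
contact_force: [-0.4, -0.4, 0.5]
opening: 0.002
finger_force: 0.0
```

Call:
send_rows(moves="0 0 0 0.03 0 0 -1;0 0 0 0.06 0 0 -1;0 0 0 0.08 0 0 -1;0 0 0 0.1 0 0 -1;0 0 0 0.12 0 0 -1")

```text
time: 9.45
eef_pos: [0.5258, -0.0121, 0.111]
tcp_rot: [0.844, 0.537, 0.0, 0.001]
contact_force: [0.9, -2.1, 1.3]
opening: 0.001
finger_force: 1.3
```

Call:
send_rows(moves="0 0 0 0.02 0 0 -1;0 0 0 0.04 0 0 -1;0 0 0 0.06 0 0 -1;0 0 0 0.08 0 0 -1;0 0 0 0.1 0 0 -1;0 0 0 0.1 0 0 -1")

```text
time: 10.2
eef_pos: [0.5333, 0.0069, 0.11]
tcp_rot: [0.844, 0.537, -0.0, -0.001]
contact_force: [-0.1, -0.7, 0.5]
opening: 0.0
finger_force: 0.1
```

```bash
python3 - <<'E'
from plant import ctrl
import cv2
c=ctrl.read_camera("wrist");cv2.imwrite("pics/w2.png",c["image"][:,:,::-1])
E
```

```text
(no output)
```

View pics/w2.png

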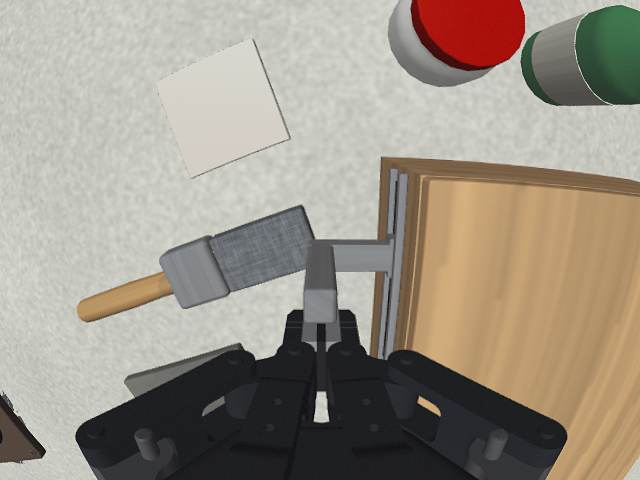

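The wrist view shows the fingers pressed against the post at (320,305), with the brush and tile untouched. I'll push 3 mm more, back off and rise.

Call:
send_rows(moves="0 0 0 0.01 0 0 -1;0 0 0 0.02 0 0 -1;0 0 0 0.02 0 0 -1;0 0 0 0.02 0 0 -1")

```text
time: 10.75
eef_pos: [0.5348, 0.01, 0.1099]
tcp_rot: [0.844, 0.537, -0.0, -0.001]
contact_force: [-2.0, -1.2, -0.1]
opening: -0.004
finger_force: 0.9
```

Call:
send_rows(moves="0 0 0 -0.06 0 0 -1;0 0 0 -0.06 0 0 -1;0 0 0 -0.06 0 -0.25 -1;0 0 0 -0.06 0 -0.5 -1;0 0 0 -0.06 0 -0.5 0.6;0 0 0 -0.45 0.34 -0.5 0.6;0 0 0 -0.45 0.34 -0.5 0.6;0 0 0 -0.45 0.34 -0.5 0.6;0 0 0 -0.45 0.34 -0.5 0.6;0 0 0 -0.45 0.34 -0.5 0.6")

```text
time: 12.0
eef_pos: [0.5583, -0.0994, 0.2098]
tcp_rot: [0.843, 0.537, -0.0, -0.0]
contact_force: [0.1, 0.8, 0.6]
opening: 0.801
finger_force: 0.0
```

```bash
python3 - <<'E'
from plant import ctrl
from h import *
import cv2
s=ctrl.get_state();print(s["time"],s["eef_pos"],s["opening"],togo(s,[.558,-.1015,.149],-.435))
c=ctrl.read_camera("wrist");cv2.imwrite("pics/w3.png",c["image"][:,:,::-1])
E
```

```text
12.0 [ 0.55832796 -0.09938404  0.20981834] 0.8014308234155383 (array([-1.51297091e-04, -3.88490085e-05, -2.13269725e-04]), array([-0.0103556 ,  0.00327426,  0.3040862 ]))
```

View pics/w3.png

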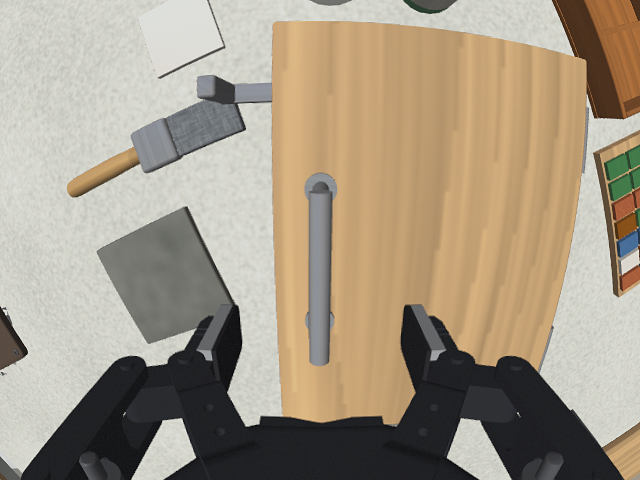

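The catch now stands at (207,85), well to the left, and the bar is centred between the fingers. Next I go down, grip and raise the lid along the arc.

Call:
send_rows(moves="0 0 0 -0.01 0.003 0.15 0.6;0 0 0 -0.01 0.003 0.25 0.6;0 0 0 -0.01 0.003 0.304 0.6;0 0 0 -0.01 0.003 0.304 -1;0 0 0 -0.01 0.003 0.304 -1;0 0 0 -0.01 0.003 0.304 -1;0 0 0 -0.01 0.003 0.304 -1;0 0 0 -0.01 0.003 0.304 -1;0 0 0 -0.01 0.003 0.304 -1;0 0 0 -0.01 0.003 0.304 -1;0 0 0 -0.01 0.003 0.304 -1", newtons=50)

```text
time: 13.42
eef_pos: [0.5564, -0.1015, 0.1506]
tcp_rot: [0.844, 0.537, -0.002, -0.003]
contact_force: [-8.6, 2.5, 7.7]
opening: 0.124
finger_force: 48.7
```

Call:
send_rows(moves="0 0 0 0 0.015 -0.047 -1;0 0 0 0 0.032 -0.094 -1;0 0 0 0 0.032 -0.094 -1;0 0 0 0 0.032 -0.094 -1")

```text
time: 13.92
eef_pos: [0.561, -0.1037, 0.1665]
tcp_rot: [0.844, 0.537, -0.003, -0.005]
contact_force: [-7.1, 2.8, -2.2]
opening: 0.12
finger_force: 48.9
```

The lid rose 16 mm under a light load, so it is free. I'll carry on along the arc.

Call:
send_rows(moves="0 0 0 0 0.02 -0.045 -1;0 0 0 0 0.041 -0.09 -1;0 0 0 0 0.065 -0.132 -1;0 0 0 0 0.091 -0.175 -1;0 0 0 0 0.118 -0.215 -1;0 0 0 0 0.148 -0.255 -1;0 0 0 0 0.18 -0.292 -1;0 0 0 0 0.214 -0.328 -1;0 0 0 0 0.214 -0.328 -1")

```text
time: 15.05
eef_pos: [0.5994, -0.122, 0.2359]
tcp_rot: [0.844, 0.537, -0.004, -0.005]
contact_force: [-15.9, 6.2, 9.0]
opening: 0.12
finger_force: 49.2
```

Call:
send_rows(moves="0 0 0 0 0.036 -0.035 -1;0 0 0 0 0.073 -0.068 -1;0 0 0 0 0.112 -0.098 -1;0 0 0 0 0.152 -0.127 -1;0 0 0 0 0.194 -0.153 -1;0 0 0 0 0.236 -0.178 -1;0 0 0 0 0.236 -0.178 -1;0 0 0 0 0.236 -0.178 -1;0 0 0 0 0.236 -0.178 -1")

```text
time: 16.18
eef_pos: [0.6444, -0.1434, 0.2746]
tcp_rot: [0.844, 0.537, -0.001, -0.001]
contact_force: [-10.0, 2.3, 11.1]
opening: 0.12
finger_force: 50.8
```

```bash
python3 - <<'E'
from plant import ctrl
import cv2,numpy as np
s=ctrl.get_state();p=s["eef_pos"];z=p[2]+.005
print(s["time"],p,s["contact_force"],s["finger_force"],s["dq"],"theta by z",np.arcsin((z-.1)/.1975)-.277)
c=ctrl.read_camera("side");cv2.imwrite("pics/s4.png",c["image"][:,:,::-1])
E
```

```text
16.175 [ 0.64441109 -0.14339149  0.27463796] [-10.02777265   2.33345451  11.0651701 ] 50.7951557636261 [-2.33827909e-05  1.08251198e-03  1.49000161e-03  2.21544359e-03
  1.66175266e-04 -9.10133331e-04] theta by z 0.8652222919665277
```

View pics/s4.png

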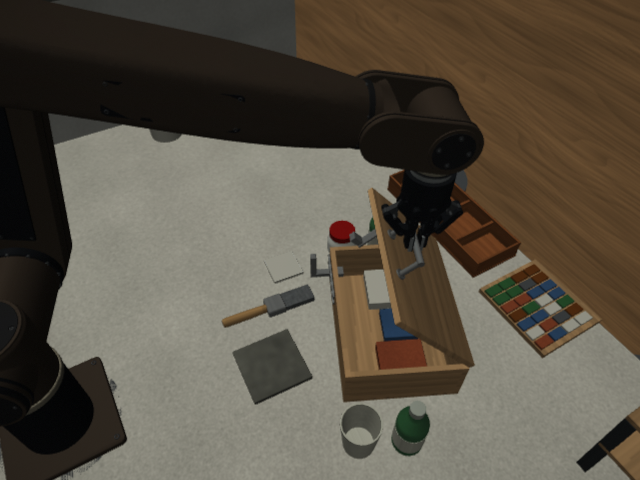

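The side view shows the lid about half open, with the bar held in the fingers near (415,245). The bystanders are all where they started. Height puts the lid at about 0.85 rad, and it is still.

```bash
python3 -c "
from plant import ctrl
print(ctrl.sign_off())"
```

```text
the job is handed in; nothing more can be done
None
```

The tug showed the lid was caught, so I slid the catch about 3 cm left, and the gripper now holds the lid about half open (about 0.85 rad, estimated from the handle height); no bystander looks moved in the last picture, and the job is handed in, though no verdict came back.

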